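# Fetch the boxed-in culture flask for imaging and restock the tray

## Robot

A 7-joint arm with a two-finger parallel gripper is mounted at the origin on the work surface. World frame = base frame: x ahead of the robot, y to its left, z up, the work surface at z = 0. Lengths are in m, angles in rad, forces in N, time in s.
With the tool pointing down it reaches from about 0.425 to 0.875 m from the base axis. Payload 4.7 kg.
Tool frame: the origin (TCP) lies at the very end of the fingers, on their centre line; the grasp point (between the pads) lies behind it (ctrl.tcp_to_grasp is the z of the grasp point in the tool frame, in m); z points along the fingers, y is the line along which they close (so a half turn about z gives the same grasp; the last joint's range is limited). The gripper opens to 87 mm and grips with 3 to 60 N. Pads are 19 mm wide; open, the fingers measure 117 mm over their backs; the gripper's body (75 mm by 190 mm) begins 51 mm behind the grasp point.
Start: joints at [0.014, 0.321, -0.07, 1.45, 0.023, 1.371, -0.057], TCP at [0.65, -0, 0.223] pointing down, gripper open.
Joint ranges: [-2.86, 2.86], [-0.3, 2.09], [-1.38, 1.24], [0.06, 2.45], [-1.56, 4.7], [0.09, 2.05], [-2.69, 2.69]. Speed limits (rad/s): [2.57, 2.57, 3.14, 3.14, 3.14, 3.14, 3.14].

## Interface

Orientations are given as a rotation vector (axis times angle).
In Python, from bench import ctrl gives the robot as it stands.
- The arm moves only by the tool step_arm, never from a script. Its argument "targets" is a list of rows, each a list of 7 numbers: the shift along the world's x, y, z in cm, then the turn, a rotation vector about the world's x, y, z in degrees, then the opening, from 0 (shut) to 1 (fully open). A call has exactly 5 rows; each row shifts and turns the commanded pose from where the row before left it; what a row does not reach is not made up. A row lasts 1/12 s, in which the tool goes at most 41.7 mm and 7.16 degrees, less where a joint would pass 70% of its speed; a pose out of reach is approached as far as the arm can. A call with a gripper value outside its range is refused whole. The fingers move at their own pace and stop on an object; "force" is the grip in N (left out, the last holds). Time passes only in rows, so rows that do not move let the fingers close, or fill a call up. It gives the time, the measured TCP pose, the force, the opening and the grip force at its end, in the units of the state.
- ctrl.get_state(): the state, without advancing time (a new reading comes with each control period).
- ctrl.get_image(name): name is "scene" or "side" or "wrist"; returns (picture, depth): 400x640x3 uint8, red, green, blue; 400x640 float32, m along the optical axis (not along the pixel's ray), 0 where there is no reading.
- ctrl.camera_params(name): a dict with "intrinsics" (3x3 intrinsics, pixels), "distortion" ([k1, k2, p1, p2, k3] as OpenCV has them; the pictures are not rectified), "rvec" (rotation vector, rad) and "tvec" (3), from world to camera coordinates, as OpenCV has them; the wrist camera has in their place "hand_eye" (4x4, takes a point from camera to tool coordinates, whose origin is the TCP and whose axes are the flange's). Camera axes: x right, y down, z forward; pixel columns grow to the right and rows downward; lengths in m; the calibration is good to about 2 mm. A picture is of the moment at which its call begins: read the wrist's pose just before it. camera_params takes no time and is no camera call.
- ctrl.close_job(): hands the job in; it is judged then, once.
The state is a dict: "time": time; "joint_positions": joint angles; "qd": joint speeds; "joint_torque": joint torques, N m; "position": TCP position; "tool_rot": TCP orientation; "ft_force": force on the tool from outside, world axes, zero at the start; "torque": the same for the moment, N m; "grip_width": opening from 0.0 (shut) to 1.0 (fully open); "grip_force": force on a finger pad.
Only numpy, scipy, OpenCV 4.12 (cv2) and the standard library are available. Lean on these libraries where they do the work, as an engineer would, in place of code of your own. Each camera call takes 0.05 s, during which the arm holds its last target. There are 200 camera calls.

## Task

The pink culture flask lies boxed in between three bottles in the steel tray. First stand all three bottles on the black rubber mat, leaving the flask where it is; next lay the flask on the imager, centred in the yellow outline and lengthwise with it (cap towards either end); only then put each bottle back in the tray, upright and centred on the spot of its cap's colour. Set everything down without dropping it and never tip a bottle or the flask over.

Things in the scene. Friction and masses are not known exactly. Their poses are not given: they have to be found in the camera images.
- flask: Loose sealed culture flask lying flat, pink plastic, 0.09 kg. Box body 80 mm long (own x), 52 wide (y), 28 high; a 20 mm neck and blue 25 mm cap stick out at +x to 72 mm from the origin. Origin: centre of the underside of the 80 x 52 body; grip it there across y. Starts on the tray floor, about 7 mm from each bottle: no room for fingers beside it until they are gone.
- bottle_red: Loose round reagent bottle, amber glass with a white label band and a red screw cap, about 0.12 kg. Straight body 40 mm in diameter up to 68 mm above its underside, then a shoulder and the red cap (30 mm in diameter), 96 mm high in all. Origin: centre of the underside; z up. It starts upright in the tray near the middle of the red spot.
- bottle_yellow: Loose round reagent bottle, amber glass with a white label band and a yellow screw cap, about 0.12 kg. Straight body 40 mm in diameter up to 68 mm above its underside, then a shoulder and the yellow cap (30 mm in diameter), 96 mm high in all. Origin: centre of the underside; z up. It starts upright in the tray near the middle of the yellow spot.
- bottle_green: Loose round reagent bottle, amber glass with a white label band and a green screw cap, about 0.12 kg. Straight body 40 mm in diameter up to 68 mm above its underside, then a shoulder and the green cap (30 mm in diameter), 96 mm high in all. Origin: centre of the underside; z up. It starts upright in the tray near the middle of the green spot.
- spot_red: Flat red disc, 56 mm in diameter, marked on the tray floor: home of the red-capped bottle. Origin: its centre on the tray floor, the surface the bottle stands on; z up. Which colour lies at which of the tray's three places changes.
- spot_yellow: Flat yellow disc, 56 mm in diameter, marked on the tray floor: home of the yellow-capped bottle. Origin: its centre on the tray floor, the surface the bottle stands on; z up. Which colour lies at which of the tray's three places changes.
- spot_green: Flat green disc, 56 mm in diameter, marked on the tray floor: home of the green-capped bottle. Origin: its centre on the tray floor, the surface the bottle stands on; z up. Which colour lies at which of the tray's three places changes.
- bay: Fixed steel tray, 180 x 180 mm, floor 4 mm thick, rim 10 mm high. Origin: centre of the underside; x: the way the flask lies (within 3 degrees). Bottle places are at (x, y) = (40, 53), (-40, 53), (0, -53) mm: two bottles on one side of the flask, in a row along x with a 40 mm gap, one on the other. Fingers closing along the tray's x have most room at a bottle.
- mat: Fixed flat black rubber mat, 180 x 180 x 3 mm, the side area for the bottles; empty at the start. Origin: centre of the underside, on the table, so its top is 3 mm above it; x and y along its edges, z up.
- imager: Fixed low cell imager, a white box 190 mm (own x) x 150 mm (own y) with a flat black top 80 mm above the table. On the top, centred, are a small light-blue window and a thin painted yellow outline 88 x 62 mm, long side along x: the place of the flask's body. Origin: centre of the underside, 80 mm below the centre of the outline; z up. Nothing overhangs it.

How it is judged:
On the way, in this order (a step that is already met when the one before it is completed fails the run):
1. all three bottles stand released on the mat, the flask still in the tray (x of bottle_red in the frame of mat between -0.08 and 0.08 m and y of bottle_red in the frame of mat between -0.08 and 0.08 m and z of each of bottle_red, bottle_yellow, bottle_green in the frame of mat below 0.012 m and angle between each of bottle_red, bottle_yellow, bottle_green's own z axis and vertical below 0.1 rad and linear speed of each of bottle_red, bottle_yellow, bottle_green below 0.03 m/s and contact force between the fingers and bottle_red below 0.1 N and x of bottle_yellow in the frame of mat between -0.08 and 0.08 m and y of bottle_yellow in the frame of mat between -0.08 and 0.08 m and contact force between the fingers and bottle_yellow below 0.1 N and x of bottle_green in the frame of mat between -0.08 and 0.08 m and y of bottle_green in the frame of mat between -0.08 and 0.08 m and contact force between the fingers and bottle_green below 0.1 N and horizontal distance between flask and bay below 0.03 m and z of flask in the frame of bay below 0.02 m), for 0.2 s.
2. the flask lies released in the outline on the imager, the bottles still on the mat (horizontal distance between flask and imager below 0.015 m and angle between the x axis of flask and the x axis of imager, either way round below 0.2 rad and z of flask in the frame of imager between 0.07 and 0.09 m and angle between each of flask, bottle_red, bottle_yellow, bottle_green's own z axis and vertical below 0.1 rad and linear speed of each of flask, bottle_red, bottle_yellow, bottle_green below 0.03 m/s and contact force between the fingers and flask below 0.1 N and x of bottle_red in the frame of mat between -0.08 and 0.08 m and y of bottle_red in the frame of mat between -0.08 and 0.08 m and z of each of bottle_red, bottle_yellow, bottle_green in the frame of mat below 0.012 m and contact force between the fingers and bottle_red below 0.1 N and x of bottle_yellow in the frame of mat between -0.08 and 0.08 m and y of bottle_yellow in the frame of mat between -0.08 and 0.08 m and contact force between the fingers and bottle_yellow below 0.1 N and x of bottle_green in the frame of mat between -0.08 and 0.08 m and y of bottle_green in the frame of mat between -0.08 and 0.08 m and contact force between the fingers and bottle_green below 0.1 N), for 0.2 s.
At the end, for the whole second after the job is handed in: The flask lies flat on the imager, its body's centre within 15 mm of the outline's centre and its length within 0.2 rad of the outline's; each bottle stands upright on the tray floor, its centre within 12 mm of the centre of the spot of its cap's colour; all four are released and at rest (horizontal distance between flask and imager below 0.015 m and angle between the x axis of flask and the x axis of imager, either way round below 0.2 rad and z of flask in the frame of imager between 0.07 and 0.09 m and angle between each of flask, bottle_red, bottle_yellow, bottle_green's own z axis and vertical below 0.1 rad and linear speed of each of flask, bottle_red, bottle_yellow, bottle_green below 0.03 m/s and contact force between the fingers and flask below 0.1 N and horizontal distance between bottle_red and spot_red below 0.012 m and z of bottle_red in the frame of spot_red below 0.01 m and contact force between the fingers and bottle_red below 0.1 N and horizontal distance between bottle_yellow and spot_yellow below 0.012 m and z of bottle_yellow in the frame of spot_yellow below 0.01 m and contact force between the fingers and bottle_yellow below 0.1 N and horizontal distance between bottle_green and spot_green below 0.012 m and z of bottle_green in the frame of spot_green below 0.01 m and contact force between the fingers and bottle_green below 0.1 N); the robot touches nothing.
It fails at once if a bottle or the flask is tipped over (more than 0.6 rad) (angle between any of flask, bottle_red, bottle_yellow, bottle_green's own z axis and vertical above 0.6 rad).
It fails at once if a bottle or the flask is dropped (falls freely faster than 0.7 m/s) ((contact force between the fingers and flask below 0.1 N and linear speed of flask above 0.7 m/s) or (contact force between the fingers and bottle_red below 0.1 N and linear speed of bottle_red above 0.7 m/s) or (contact force between the fingers and bottle_yellow below 0.1 N and linear speed of bottle_yellow above 0.7 m/s) or (contact force between the fingers and bottle_green below 0.1 N and linear speed of bottle_green above 0.7 m/s)).
It also fails if it takes over 134 s, if anything falls off the work surface, if the arm or the gripper's body presses on something with over 40 N, if the wrist force passes 120 N, or if a joint passes its speed limit or range.

## Working session

There is one attempt and no reset: what is moved stays moved. The work goes in short steps, Python scripts to look and compute and a tool call to move; the robot and the scene stay as the last step left them, time stands still between calls to the robot, and variables do not carry over. Pictures are saved under pics/ and viewed, at most 14 in all, crops included, and the job is handed in when it is done.

Besides the shell and the picture viewer there is one more tool, called after "Call:" in YAML: its name, and indented under it one key for each argument. step_arm: Moves the arm, as the interface text tells. Its arguments: {"type":"object","properties":{"targets":{"type":"array"},"force":{"type":"number"}},"required":["targets"]}

```bash
mkdir -p pics; cat > h.py <<'E'
import numpy as np,cv2
from bench import ctrl
def snap(n,f):
    s=ctrl.get_state(); im,d=ctrl.get_image(n); cv2.imwrite(f'pics/{f}.png',im[:,:,::-1]); np.savez(f'pics/{f}.npz',im=im,d=d,p=s['position'],r=s['tool_rot']); return im,d,s
def c2w(n,p=None,r=None):
    c=ctrl.camera_params(n)
    if n=='wrist':
        T=np.eye(4);T[:3,:3]=cv2.Rodrigues(np.array(r,float))[0];T[:3,3]=p
        return T@np.array(c['hand_eye'])
    T=np.eye(4);T[:3,:3]=cv2.Rodrigues(np.array(c['rvec'],float))[0];T[:3,3]=np.ravel(c['tvec']);return np.linalg.inv(T)
def ray(n,uv,z,p=None,r=None):
    "pixels -> world points on plane z"
    c=ctrl.camera_params(n);T=c2w(n,p,r)
    q=cv2.undistortPoints(np.array(uv,float).reshape(-1,1,2),np.array(c['intrinsics']),np.array(c['distortion']))[:,0]
    d=np.c_[q,np.ones(len(q))]@T[:3,:3].T
    return T[:3,3]+d*((z-T[2,3])/d[:,2])[:,None]
E
python3 - <<'E'
from h import *
for n in('scene','side','wrist'):
    s=snap(n,n+'0')[2]; T=c2w(n,s['position'],s['tool_rot']); print(n,T.round(3).tolist(),ctrl.camera_params(n)['intrinsics'])
print(s,ctrl.tcp_to_grasp)
E
```

```text
scene [[0.055, 0.617, -0.785, 1.304], [0.998, -0.025, 0.051, -0.05], [0.012, -0.786, -0.618, 0.654], [0.0, 0.0, 0.0, 1.0]] [[459.37750684   0.         313.56346374]
 [  0.         459.37750684 197.11069112]
 [  0.           0.           1.        ]]
side [[-0.985, -0.087, 0.152, 0.408], [-0.174, 0.539, -0.824, 0.702], [-0.01, -0.838, -0.546, 0.521], [0.0, 0.0, 0.0, 1.0]] [[394.10883315   0.         323.89670441]
 [  0.         394.10883315 203.65175543]
 [  0.           0.           1.        ]]
wrist [[1.0, -0.001, -0.003, 0.65], [-0.001, -0.97, -0.245, 0.066], [-0.002, 0.245, -0.97, 0.383], [0.0, 0.0, 0.0, 1.0]] [[311.93324814   0.         320.85229426]
 [  0.         311.93324814 202.43287268]
 [  0.           0.           1.        ]]
{'time': 0.1, 'joint_positions': array([ 0.0141189 ,  0.32175421, -0.07007303,  1.45154057,  0.0225889 ,
        1.37078428, -0.05693095]), 'qd': array([ 1.25264541e-05, -1.94817651e-03,  2.18531624e-03, -3.50134045e-03,
        9.26022930e-05, -2.52825764e-04, -1.41896863e-04]), 'joint_torque': array([ 1.37795760e-04, -4.92569017e+01, -4.06077392e-01, -3.13399816e+01,
       -6.42974046e-02,  3.95253638e-02,  6.49213871e-05]), 'position': array([ 6.49515051e-01, -6.36687865e-05,  2.21573555e-01]), 'tool_rot': array([-2.22067393e+00, -2.22059493e+00,  1.97899413e-03]), 'ft_force': array([-0.32843067,  0.72560689, -0.17499219]), 'torque': array([-0.00236178, -0.01373578, -0.00721649]), 'grip_force': 0.0, 'grip_width': 1.0001756748595474} -0.0187
```

View pics/scene0.png

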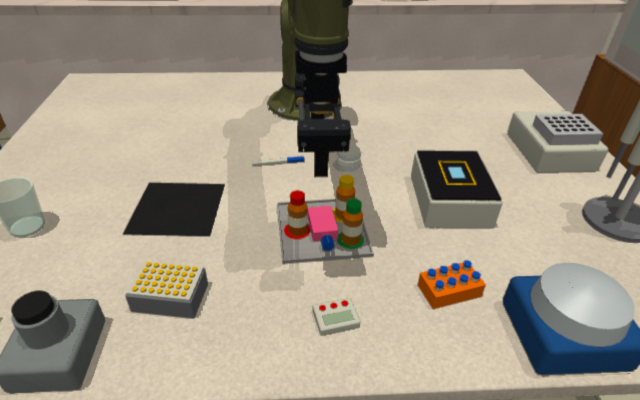

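View pics/wrist0.png

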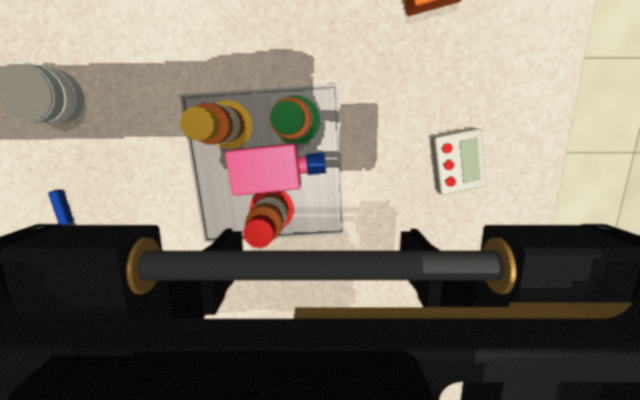

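```bash
python3 - <<'E'
import cv2,numpy as np
w=cv2.imread('pics/wrist0.png');s=cv2.imread('pics/scene0.png')
a=cv2.resize(w[75:250,170:355],None,fx=3.2,fy=3.2,interpolation=cv2.INTER_CUBIC)
cv2.imwrite('pics/a.png',a)
b=np.hstack([cv2.resize(s[170:250,120:230],(440,320)),cv2.resize(s[140:235,405:505],(337,320))]);cv2.imwrite('pics/b.png',b)
E
```

```text
(no output)
```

View pics/a.png

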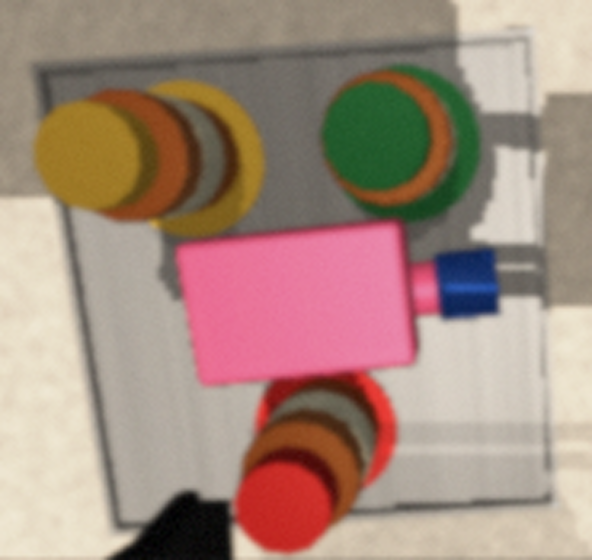

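View pics/b.png

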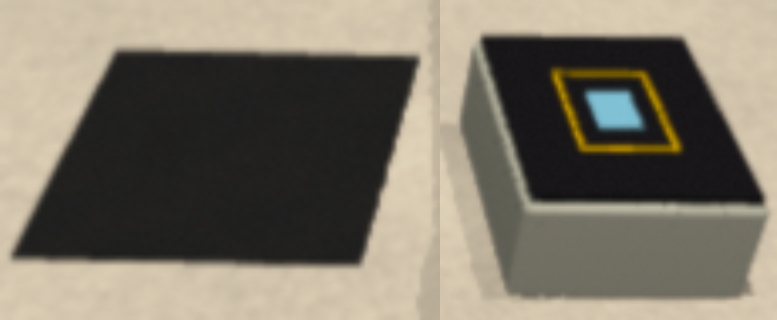

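```bash
python3 - <<'E'
from h import *
w=np.load('pics/wrist0.npz');P=(w['p'],w['r'])
f=lambda l:np.array(l)/3.2+[170,75]
pr=lambda n,a:print(n,(a[:,:2]*100).round(2).tolist(),'mean',(a[:,:2].mean(0)*100).round(2))
def ang(a,b):return round(float(np.degrees(np.arctan2(*(b-a)[1::-1]))),1)
t=ray('wrist',f([(38,65),(530,38),(552,500),(115,528)]),.01,*P);pr('tray',t);print(ang(t[0],t[1]),ang(t[3],t[2]),ang(t[3],t[0]))
pr('caps ygr',ray('wrist',f([(88,155),(376,136),(285,505)]),.1,*P))
k=ray('wrist',f([(178,245),(402,223),(414,362),(203,385)]),.032,*P);pr('flask',k);print(ang(k[0],k[1]),ang(k[3],k[2]))
m=ray('scene',np.array([(115,50),(418,58),(362,264),(12,257)])/4+[120,170],.003);pr('mat',m);print(ang(m[1],m[2]),ang(m[0],m[3]))
b=(np.array([(553,70),(645,72),(681,152),(582,151)])-[440,0])/3.37+[405,140]
i=ray('scene',b,.08);pr('img',i);print(ang(i[1],i[2]),ang(i[0],i[3]))
s=np.load('pics/scene0.npz')
hs=cv2.cvtColor(s['im'],cv2.COLOR_RGB2HSV)
for nm,z,(u,v) in(('y',.1,(346,183)),('g',.1,(354,206)),('r',.1,(297,197))):
    pr(nm+' cap scene',ray('scene',[(u,v)],z))
E
```

```text
tray [[49.1, 9.75], [66.55, 10.63], [67.59, -6.56], [50.23, -7.73]] mean [58.37  1.53]
2.9 3.8 93.7
caps ygr [[54.04, 6.65], [61.98, 7.14], [58.96, -3.53]] mean [58.33  3.42]
flask [[54.26, 3.61], [62.08, 4.36], [62.41, -0.55], [54.78, -1.39]] mean [58.38  1.51]
5.5 6.3
mat [[40.48, -38.34], [41.98, -20.42], [59.76, -21.57], [58.45, -39.55]] mean [ 50.17 -29.97]
-3.7 -3.8
img [[45.29, 28.71], [45.77, 34.82], [54.73, 34.23], [54.38, 28.07]] mean [50.04 31.46]
-3.8 -4.0
y cap scene [[55.6, 6.44]] mean [55.6   6.44]
g cap scene [[63.03, 7.15]] mean [63.03  7.15]
r cap scene [[59.81, -3.64]] mean [59.81 -3.64]
```

```bash
python3 - <<'E'
from h import *
w=np.load('pics/wrist0.npz');d=w['d'];T=c2w('wrist',w['p'],w['r']);c=ctrl.camera_params('wrist')
for u,v in((40,85),(25,95),(60,205),(88/3.2+170,155/3.2+75),(300,160+0)):
    q=cv2.undistortPoints(np.array([[[u,v]]],float),np.array(c['intrinsics']),np.array(c['distortion']))[0,0]
    z=d[int(v),int(u)];print((T@[q[0]*z,q[1]*z,z,1])[:3].round(3))
E
```

```text
[0.36  0.105 0.043]
[0.343 0.095 0.044]
[ 0.328 -0.031  0.012]
[0.54  0.066 0.099]
[0.625 0.026 0.025]
```

Call:
step_arm:
  targets:
    - [-3,-1.7,0,0,0,3.6,0.75]
    - [-3,-1.8,0,0,0,0,0.75]
    - [0,0,-4,0,0,0,0.75]
    - [0,0,-3,0,0,0,0.75]
    - [0,0,0,0,0,0,0.75]
  force: 25

```text
time: 0.57
position: [0.5851, -0.0355, 0.1463]
tool_rot: [-2.146, -2.283, 0.012]
ft_force: [-0.9, 0.1, -0.8]
grip_width: 0.776
grip_force: 0.0
```

Call:
step_arm:
  targets:
    - [0.4,0,-4,0,0,0,0.75]
    - [0,0,-3.5,0,0,0,0.75]
    - [0,0,-2.5,0,0,0,0.75]
    - [0,0,-0.3,0,0,0,0.75]
    - [0,0,0,0,0,0,0.75]

```text
time: 0.98
position: [0.5934, -0.0347, 0.049]
tool_rot: [-2.148, -2.289, 0.003]
ft_force: [0.5, 0.2, 0.1]
grip_width: 0.751
grip_force: 0.0
```

Call:
step_arm:
  targets:
    - [0,0,0,0,0,0,0.3]
    - [0,0,0,0,0,0,0.3]
    - [0,0,0,0,0,0,0.3]
    - [0,0,0,0,0,0,0.3]
    - [0,0,0,0,0,0,0.3]

```text
time: 1.4
position: [0.5943, -0.0352, 0.0508]
tool_rot: [2.15, 2.289, 0.001]
ft_force: [-1.8, 0.6, 3.8]
grip_width: 0.469
grip_force: 24.7
```

Call:
step_arm:
  targets:
    - [0,0,0,0,0,0,0.7]
    - [0,0,0,0,0,0,0.7]
    - [0,0,-0.5,0,0,0,0.7]
    - [0,0,-0.4,0,0,0,0.7]
    - [0,0,0,0,0,0,0.7]

```text
time: 1.82
position: [0.5932, -0.035, 0.0391]
tool_rot: [-2.15, -2.289, 0.002]
ft_force: [-0.1, 0.1, -0.6]
grip_width: 0.683
grip_force: 0.0
```

Call:
step_arm:
  targets:
    - [0,0,0,0,0,0,0.7]
    - [0,0,0,0,0,0,0.3]
    - [0,0,0,0,0,0,0.3]
    - [0,0,0,0,0,0,0.3]
    - [0,0,0,0,0,0,0.3]

```text
time: 2.23
position: [0.5936, -0.0351, 0.0406]
tool_rot: [-2.15, -2.29, 0.001]
ft_force: [-1.6, 0.2, 1.1]
grip_width: 0.484
grip_force: 0.8
```

Call:
step_arm:
  targets:
    - [0,0,0,0,0,0,0.3]
    - [0,0,0,0,0,0,0.3]
    - [0,0,1.5,0,0,0,0.3]
    - [0,0,3,0,0,0,0.3]
    - [0,0,3,0,0,0,0.3]

```text
time: 2.65
position: [0.5929, -0.0349, 0.1148]
tool_rot: [-2.149, -2.289, 0.003]
ft_force: [0.3, 0.2, -1.6]
grip_width: 0.454
grip_force: 25.0
```

Call:
step_arm:
  targets:
    - [-0.5,-1.6,0,0,0,0,0.3]
    - [-0.9,-3,0,0,0,0,0.3]
    - [-0.9,-3,0,0,0,0,0.3]
    - [-1,-3.3,0,0,0,0,0.3]
    - [-1,-3.3,0,0,0,0,0.3]

```text
time: 3.07
position: [0.5507, -0.178, 0.1156]
tool_rot: [2.149, 2.291, 0.001]
ft_force: [0.0, 0.8, -1.2]
grip_width: 0.453
grip_force: 25.0
```

Call:
step_arm:
  targets:
    - [-1,-3.3,0,0,0,0,0.3]
    - [-1,-3.3,0,0,0,0,0.3]
    - [-1,-3.3,0,0,0,0,0.3]
    - [-0.9,-3,0,0,0,0,0.3]
    - [-0.7,-2.6,0,0,0,0,0.3]

```text
time: 3.48
position: [0.5037, -0.3348, 0.1155]
tool_rot: [2.152, 2.287, -0.001]
ft_force: [0.5, -0.1, -1.4]
grip_width: 0.453
grip_force: 25.0
```

Call:
step_arm:
  targets:
    - [-0.5,-1.6,0,0,0,0,0.3]
    - [-0.2,-0.7,0,0,0,0,0.3]
    - [0,0,0,0,0,0,0.3]
    - [0,0,0,0,0,0,0.3]
    - [0,0,0,0,0,0,0.3]

```text
time: 3.9
position: [0.4992, -0.3527, 0.1154]
tool_rot: [-2.147, -2.293, -0.002]
ft_force: [0.3, 1.4, -1.0]
grip_width: 0.449
grip_force: 25.0
```

Call:
step_arm:
  targets:
    - [0,0,-2.5,0,0,0,0.3]
    - [0,0,-2.5,0,0,0,0.3]
    - [0,0,-1.5,0,0,0,0.3]
    - [0,0,-0.5,0,0,0,0.3]
    - [0,0,0,0,0,0,0.3]

```text
time: 4.32
position: [0.4979, -0.3527, 0.044]
tool_rot: [-2.146, -2.29, -0.0]
ft_force: [0.2, 0.2, -0.8]
grip_width: 0.453
grip_force: 25.0
```

Call:
step_arm:
  targets:
    - [0,0,-0.2,0,0,0,0.3]
    - [0,0,-0.2,0,0,0,0.3]
    - [0,0,0,0,0,0,0.3]
    - [0,0,0,0,0,0,0.3]
    - [0,0,0,0,0,0,0.3]

```text
time: 4.73
position: [0.4984, -0.3553, 0.0423]
tool_rot: [2.15, 2.289, 0.0]
ft_force: [1.6, 0.2, -1.1]
grip_width: 0.453
grip_force: 25.0
```

Call:
step_arm:
  targets:
    - [0,0,-0.15,0,0,0,0.3]
    - [0,0,-0.1,0,0,0,0.3]
    - [0,0,0,0,0,0,0.3]
    - [0,0,0,0,0,0,0.3]
    - [0,0,0,0,0,0,0.3]

```text
time: 5.15
position: [0.4982, -0.3553, 0.0395]
tool_rot: [2.15, 2.29, 0.0]
ft_force: [-0.7, 0.1, 2.6]
grip_width: 0.453
grip_force: 25.0
```

Call:
step_arm:
  targets:
    - [0,0,0,0,0,0,0.72]
    - [0,0,0,0,0,0,0.72]
    - [0,0,0,0,0,0,0.72]
    - [0,0,1,0,0,0,0.72]
    - [0,0,3,0,0,0,0.72]

```text
time: 5.57
position: [0.495, -0.3529, 0.0752]
tool_rot: [-2.144, -2.284, 0.003]
ft_force: [-0.5, 0.1, -1.3]
grip_width: 0.698
grip_force: 0.0
```

Call:
step_arm:
  targets:
    - [0,0,3.5,0,0,0,0.75]
    - [0,1,2.5,0,0,0,0.75]
    - [0.4,3.7,0,0,0,0,0.75]
    - [0.4,3.7,0,0,0,0,0.75]
    - [0.4,3.7,0,0,0,0,0.75]

```text
time: 5.98
position: [0.5104, -0.2333, 0.1407]
tool_rot: [2.151, 2.287, 0.002]
ft_force: [1.2, 0.6, -0.1]
grip_width: 0.747
grip_force: 0.0
```

Call:
step_arm:
  targets:
    - [0.4,3.7,0,0,0,0,0.75]
    - [0.4,3.7,0,0,0,0,0.75]
    - [0.4,3.7,0,0,0,0,0.75]
    - [0.4,3.7,0,0,0,0,0.75]
    - [0.4,3.7,0,0,0,0,0.75]

```text
time: 6.4
position: [0.5301, -0.0473, 0.1401]
tool_rot: [2.15, 2.289, 0.001]
ft_force: [0.6, -0.3, 0.5]
grip_width: 0.751
grip_force: 0.0
```

Call:
step_arm:
  targets:
    - [0.4,3.7,0,0,0,0,0.75]
    - [0.4,3.7,0,0,0,0,0.75]
    - [0.2,2.5,0,0,0,0,0.75]
    - [0,1.6,0,0,0,0,0.75]
    - [0,0,0,0,0,0,0.75]

```text
time: 6.82
position: [0.5398, 0.0714, 0.1399]
tool_rot: [-2.142, -2.297, -0.004]
ft_force: [-0.2, 1.0, 0.0]
grip_width: 0.751
grip_force: 0.0
```

Call:
step_arm:
  targets:
    - [0,-0.4,-3.5,0,0,0,0.75]
    - [0,0,-3.5,0,0,0,0.75]
    - [0,0,-2,0,0,0,0.75]
    - [0,0,-0.9,0,0,0,0.75]
    - [0,0,0,0,0,0,0.75]

```text
time: 7.23
position: [0.5384, 0.0605, 0.0382]
tool_rot: [-2.151, -2.287, 0.006]
ft_force: [-0.3, 0.5, 0.4]
grip_width: 0.749
grip_force: 0.0
```

Call:
step_arm:
  targets:
    - [0,0,0,0,0,0,0.3]
    - [0,0,0,0,0,0,0.3]
    - [0,0,0,0,0,0,0.3]
    - [0,0,0,0,0,0,0.3]
    - [0,0,0,0,0,0,0.3]

```text
time: 7.65
position: [0.5406, 0.062, 0.0412]
tool_rot: [2.15, 2.289, 0.002]
ft_force: [-1.8, -0.3, 1.5]
grip_width: 0.462
grip_force: 6.9
```

Call:
step_arm:
  targets:
    - [0,0,0,0,0,0,0.3]
    - [0,0,1.5,0,0,0,0.3]
    - [0,0,3,0,0,0,0.3]
    - [0,0,3,0,0,0,0.3]
    - [-0.1,-1.4,0,0,0,0,0.3]

```text
time: 8.07
position: [0.5429, 0.052, 0.1212]
tool_rot: [2.142, 2.291, 0.015]
ft_force: [1.5, 1.1, -0.1]
grip_width: 0.452
grip_force: 25.0
```

Call:
step_arm:
  targets:
    - [-0.4,-3,0,0,0,0,0.3]
    - [-0.4,-3.6,0,0,0,0,0.3]
    - [-0.4,-3.6,0,0,0,0,0.3]
    - [-0.4,-3.6,0,0,0,0,0.3]
    - [-0.4,-3.6,0,0,0,0,0.3]

```text
time: 8.48
position: [0.5184, -0.1275, 0.1151]
tool_rot: [2.15, 2.291, 0.0]
ft_force: [-0.1, -0.1, -1.5]
grip_width: 0.453
grip_force: 25.0
```

Call:
step_arm:
  targets:
    - [-0.4,-3.6,0,0,0,0,0.3]
    - [-0.4,-3.6,0,0,0,0,0.3]
    - [-0.4,-3.6,0,0,0,0,0.3]
    - [-0.4,-3.2,0,0,0,0,0.3]
    - [-0.2,-2,0,0,0,0,0.3]

```text
time: 8.9
position: [0.4992, -0.2906, 0.1149]
tool_rot: [2.155, 2.285, -0.003]
ft_force: [-0.4, -0.9, -1.4]
grip_width: 0.452
grip_force: 25.0
```

Call:
step_arm:
  targets:
    - [0,-1,0,0,0,0,0.3]
    - [0,-0.4,0,0,0,0,0.3]
    - [0,0,0,0,0,0,0.3]
    - [0,0,0,0,0,0,0.3]
    - [0,0,0,0,0,0,0.3]

```text
time: 9.32
position: [0.5018, -0.2977, 0.1149]
tool_rot: [-2.146, -2.293, -0.001]
ft_force: [0.2, 0.9, -0.9]
grip_width: 0.456
grip_force: 25.0
```

Call:
step_arm:
  targets:
    - [0,0,-2.5,0,0,0,0.3]
    - [0,0,-2.5,0,0,0,0.3]
    - [0,0,-1.5,0,0,0,0.3]
    - [0,0,-0.6,0,0,0,0.3]
    - [0,0,-0.2,0,0,0,0.3]

```text
time: 9.73
position: [0.5006, -0.2981, 0.0408]
tool_rot: [-2.146, -2.29, 0.0]
ft_force: [0.2, 0.5, -2.0]
grip_width: 0.453
grip_force: 25.0
```

Call:
step_arm:
  targets:
    - [0,0,-0.15,0,0,0,0.3]
    - [0,0,-0.15,0,0,0,0.3]
    - [0,0,0,0,0,0,0.3]
    - [0,0,0,0,0,0,0.3]
    - [0,0,0,0,0,0,0.3]

```text
time: 10.15
position: [0.5018, -0.3003, 0.0402]
tool_rot: [2.149, 2.289, 0.001]
ft_force: [-0.6, -0.0, 0.8]
grip_width: 0.451
grip_force: 24.9
```

Call:
step_arm:
  targets:
    - [0,0,-0.1,0,0,0,0.3]
    - [0,0,0,0,0,0,0.72]
    - [0,0,0,0,0,0,0.72]
    - [0,0,0,0,0,0,0.72]
    - [0,0,2,0,0,0,0.72]

```text
time: 10.57
position: [0.4982, -0.2985, 0.0545]
tool_rot: [-2.146, -2.285, 0.003]
ft_force: [-0.6, -0.7, -0.6]
grip_width: 0.662
grip_force: 0.0
```

Call:
step_arm:
  targets:
    - [0,0,3.5,0,0,0,0.75]
    - [0,0,3.5,0,0,0,0.75]
    - [0.5,1.7,1,0,0,0,0.75]
    - [1.1,3.4,0,0,0,0,0.75]
    - [1.1,3.4,0,0,0,0,0.75]

```text
time: 10.98
position: [0.5285, -0.2161, 0.1396]
tool_rot: [2.153, 2.283, 0.001]
ft_force: [0.3, 1.1, 0.1]
grip_width: 0.746
grip_force: 0.0
```

Call:
step_arm:
  targets:
    - [1.1,3.4,0,0,0,0,0.75]
    - [1.1,3.4,0,0,0,0,0.75]
    - [1.1,3.4,0,0,0,0,0.75]
    - [1.1,3.4,0,0,0,0,0.75]
    - [1.1,3.4,0,0,0,0,0.75]

```text
time: 11.4
position: [0.5832, -0.0434, 0.138]
tool_rot: [2.151, 2.29, 0.0]
ft_force: [0.4, 0.2, 0.4]
grip_width: 0.752
grip_force: 0.0
```

Call:
step_arm:
  targets:
    - [1.1,3.4,0,0,0,0,0.75]
    - [1.1,3.4,0,0,0,0,0.75]
    - [1.1,3.4,0,0,0,0,0.75]
    - [0.3,1.3,0,0,0,0,0.75]
    - [0,0,0,0,0,0,0.75]

```text
time: 11.82
position: [0.619, 0.0761, 0.1377]
tool_rot: [-2.14, -2.297, -0.003]
ft_force: [0.1, 0.7, 0.1]
grip_width: 0.749
grip_force: 0.0
```

Call:
step_arm:
  targets:
    - [0,0,0,0,0,0,0.75]
    - [0,0,0,0,0,0,0.75]
    - [0,0,0,0,0,0,0.75]
    - [0,0,0,0,0,0,0.75]
    - [0,0,0,0,0,0,0.75]

```text
time: 12.23
position: [0.619, 0.0684, 0.1382]
tool_rot: [2.153, 2.287, -0.0]
ft_force: [-0.4, -0.9, -0.1]
grip_width: 0.749
grip_force: 0.0
```

Call:
step_arm:
  targets:
    - [0.1,0.2,-3.5,0,0,0,0.75]
    - [0,0,-3.5,0,0,0,0.75]
    - [0,0,-2,0,0,0,0.75]
    - [0,0,-0.8,0,0,0,0.75]
    - [0,0,0,0,0,0,0.75]

```text
time: 12.65
position: [0.6182, 0.0711, 0.0378]
tool_rot: [-2.15, -2.287, 0.005]
ft_force: [0.3, 0.3, 0.4]
grip_width: 0.748
grip_force: 0.0
```

Call:
step_arm:
  targets:
    - [0,0,0,0,0,0,0.75]
    - [0,0,0,0,0,0,0.3]
    - [0,0,0,0,0,0,0.3]
    - [0,0,0,0,0,0,0.3]
    - [0,0,0,0,0,0,0.3]

```text
time: 13.07
position: [0.6208, 0.0721, 0.0413]
tool_rot: [2.15, 2.289, 0.002]
ft_force: [-0.2, 1.1, 0.2]
grip_width: 0.527
grip_force: 0.0
```

Call:
step_arm:
  targets:
    - [0,0,0,0,0,0,0.3]
    - [0,0,0,0,0,0,0.3]
    - [0,0,0,0,0,0,0.3]
    - [0,0,0,0,0,0,0.3]
    - [0,0,0,0,0,0,0.3]

```text
time: 13.48
position: [0.6202, 0.0721, 0.0407]
tool_rot: [2.15, 2.29, 0.001]
ft_force: [-1.4, 0.5, 5.0]
grip_width: 0.455
grip_force: 24.9
```

Call:
step_arm:
  targets:
    - [0,0,1.5,0,0,0,0.3]
    - [0,0,3,0,0,0,0.3]
    - [0,0,3,0,0,0,0.3]
    - [-0.6,-1.5,0,0,0,0,0.3]
    - [-1.2,-3.2,0,0,0,0,0.3]

```text
time: 13.9
position: [0.6043, 0.0308, 0.1172]
tool_rot: [2.14, 2.298, 0.011]
ft_force: [-0.1, 0.6, -2.3]
grip_width: 0.452
grip_force: 25.0
```

Call:
step_arm:
  targets:
    - [-1.2,-3.3,0,0,0,0,0.3]
    - [-1.2,-3.3,0,0,0,0,0.3]
    - [-1.2,-3.3,0,0,0,0,0.3]
    - [-1.2,-3.3,0,0,0,0,0.3]
    - [-1.2,-3.3,0,0,0,0,0.3]

```text
time: 14.32
position: [0.5409, -0.1414, 0.1144]
tool_rot: [-2.15, -2.29, 0.0]
ft_force: [1.0, -0.1, -2.1]
grip_width: 0.453
grip_force: 25.0
```

Call:
step_arm:
  targets:
    - [-1.2,-3.3,0,0,0,0,0.3]
    - [-1.2,-3.3,0,0,0,0,0.3]
    - [-0.9,-2.3,0,0,0,0,0.3]
    - [-0.4,-1.2,0,0,0,0,0.3]
    - [0,-0.4,0,0,0,0,0.3]

```text
time: 14.73
position: [0.5035, -0.2477, 0.1145]
tool_rot: [-2.155, -2.285, 0.002]
ft_force: [-0.5, -0.6, -1.1]
grip_width: 0.452
grip_force: 25.0
```

Call:
step_arm:
  targets:
    - [0,0,0,0,0,0,0.3]
    - [0,0,0,0,0,0,0.3]
    - [0,0,0,0,0,0,0.3]
    - [0,0,0,0,0,0,0.3]
    - [0,0,0,0,0,0,0.3]

```text
time: 15.15
position: [0.5057, -0.2435, 0.115]
tool_rot: [-2.148, -2.293, -0.001]
ft_force: [0.6, 0.7, -2.5]
grip_width: 0.452
grip_force: 25.0
```

Call:
step_arm:
  targets:
    - [0,0,-2.5,0,0,0,0.3]
    - [0,0,-2.5,0,0,0,0.3]
    - [0,0,-1.5,0,0,0,0.3]
    - [0,0,-0.6,0,0,0,0.3]
    - [0,0,-0.2,0,0,0,0.3]

```text
time: 15.57
position: [0.5043, -0.2441, 0.0408]
tool_rot: [-2.148, -2.289, 0.001]
ft_force: [0.9, -0.7, -0.7]
grip_width: 0.459
grip_force: 25.0
```

Call:
step_arm:
  targets:
    - [0,0,-0.15,0,0,0,0.3]
    - [0,0,-0.15,0,0,0,0.3]
    - [0,0,0,0,0,0,0.3]
    - [0,0,0,0,0,0,0.3]
    - [0,0,0,0,0,0,0.3]

```text
time: 15.98
position: [0.5055, -0.2453, 0.0399]
tool_rot: [2.15, 2.289, 0.001]
ft_force: [-0.2, 0.3, -1.7]
grip_width: 0.454
grip_force: 25.0
```

Call:
step_arm:
  targets:
    - [0,0,-0.15,0,0,0,0.3]
    - [0,0,0,0,0,0,0.3]
    - [0,0,0,0,0,0,0.3]
    - [0,0,0,0,0,0,0.3]
    - [0,0,0,0,0,0,0.3]

```text
time: 16.4
position: [0.5056, -0.2455, 0.0397]
tool_rot: [2.15, 2.289, 0.001]
ft_force: [-2.8, 0.9, 8.6]
grip_width: 0.449
grip_force: 25.0
```

Call:
step_arm:
  targets:
    - [0,0,0,0,0,0,0.72]
    - [0,0,0,0,0,0,0.72]
    - [0,0,0,0,0,0,0.72]
    - [0,0,2,0,0,0,0.72]
    - [0,0,3.5,0,0,0,0.72]

```text
time: 16.82
position: [0.5018, -0.2436, 0.0891]
tool_rot: [-2.145, -2.284, 0.005]
ft_force: [0.0, -0.2, -0.5]
grip_width: 0.691
grip_force: 0.0
```

Call:
step_arm:
  targets:
    - [0,0,3.8,0,0,0,0.75]
    - [0,0,3.8,0,0,0,0.75]
    - [0,0,3.8,0,0,0,0.75]
    - [0,-2,3,0,0,0,0.75]
    - [0,-4,0,0,0,0,0.75]

```text
time: 17.23
position: [0.5106, -0.3015, 0.2451]
tool_rot: [2.132, 2.292, 0.011]
ft_force: [2.0, -0.3, 1.0]
grip_width: 0.749
grip_force: 0.0
```

Call:
step_arm:
  targets:
    - [0,-3,0,0,0,0,1]
    - [0,-2,0,0,0,0,1]
    - [0,0,0,0,0,0,1]
    - [0,0,0,0,0,0,1]
    - [0,0,0,0,0,0,1]

```text
time: 17.65
position: [0.5054, -0.3538, 0.2362]
tool_rot: [-2.149, -2.29, -0.001]
ft_force: [-0.0, 0.2, -0.6]
grip_width: 0.979
grip_force: 0.0
```

```bash
python3 - <<'E'
from h import *
im,d,s=snap('wrist','w1');i2,_,_=snap('scene','s1');print(s['position'])
cv2.imwrite('pics/c.png',cv2.resize(np.vstack([im[:260],i2[120:280]]),(800,525))[:,:,::-1])
E
```

```text
[ 0.50538937 -0.35382689  0.23616926]
```

View pics/c.png

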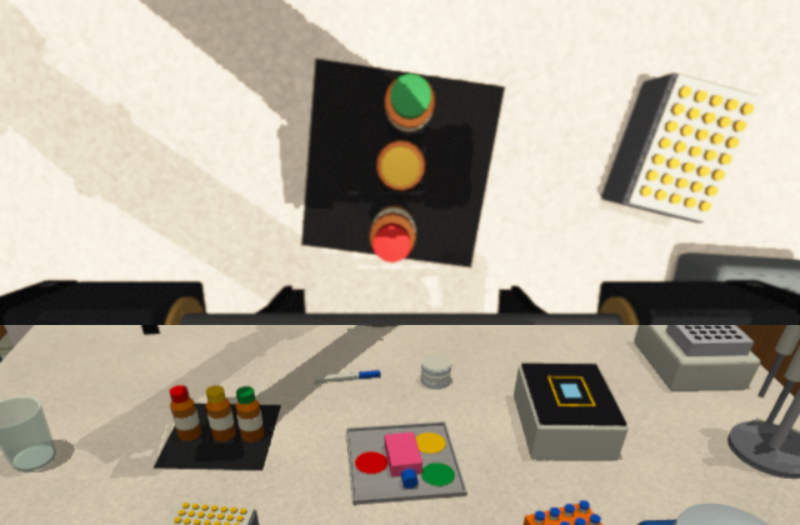

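```bash
python3 - <<'E'
from h import *
w=np.load('pics/w1.npz');P=(w['p'],w['r'])
f=lambda l:np.array(l)/1.25
m=ray('wrist',f([(316,60),(503,88),(472,266),(303,245)]),.003,*P)*100;print(m[:,:2].round(1).tolist(),m.mean(0).round(2))
print((ray('wrist',f([(410,97),(400,165),(393,242)]),.099,*P)*100)[:,:2].round(2).tolist())
E
```

```text
[[41.7, -20.7], [59.3, -22.1], [58.2, -39.6], [40.5, -38.5]] [ 49.91 -30.22   0.3 ]
[[50.47, -24.72], [50.05, -29.51], [49.86, -35.43]]
```

Call:
step_arm:
  targets:
    - [0.8,3,0,0,0,0,1]
    - [0.9,3.7,0,0,0,0,1]
    - [0.9,3.7,0,0,0,0,1]
    - [0.9,3.7,0,0,0,0,1]
    - [0.9,3.7,0,0,0,0,1]

```text
time: 18.17
position: [0.5492, -0.1738, 0.2369]
tool_rot: [2.148, 2.292, 0.001]
ft_force: [0.4, 0.3, -0.3]
grip_width: 0.998
grip_force: 0.0
```

Call:
step_arm:
  targets:
    - [0.9,3.7,0,0,0,0,1]
    - [0.9,3.7,0,0,0,0,1]
    - [0.9,3.7,0,0,0,0,1]
    - [0.9,3,0,0,0,0,1]
    - [0,1,0,0,0,0,1]

```text
time: 18.58
position: [0.5857, -0.0171, 0.2368]
tool_rot: [-2.137, -2.3, -0.006]
ft_force: [0.1, 1.0, -0.3]
grip_width: 0.998
grip_force: 0.0
```

Call:
step_arm:
  targets:
    - [0,0,0,0,0,0,1]
    - [0,0,0,0,0,0,1]
    - [0,0,0,0,0,0,1]
    - [0,0,0,0,0,0,1]
    - [0,0,0,0,0,0,1]

```text
time: 19.0
position: [0.5848, -0.0282, 0.2366]
tool_rot: [2.154, 2.286, -0.001]
ft_force: [-0.2, 0.6, 0.9]
grip_width: 1.001
grip_force: 0.0
```

```bash
python3 - <<'E'
from h import *
im,d,s=snap('wrist','w2');print(s['position'],s['tool_rot'])
cv2.imwrite('pics/d.png',cv2.resize(im[60:260,220:480],None,fx=3,fy=3,interpolation=cv2.INTER_CUBIC)[:,:,::-1])
E
```

```text
[ 0.58477234 -0.02816617  0.23662248] [ 2.15385733e+00  2.28638339e+00 -7.28139800e-04]
```

View pics/d.png

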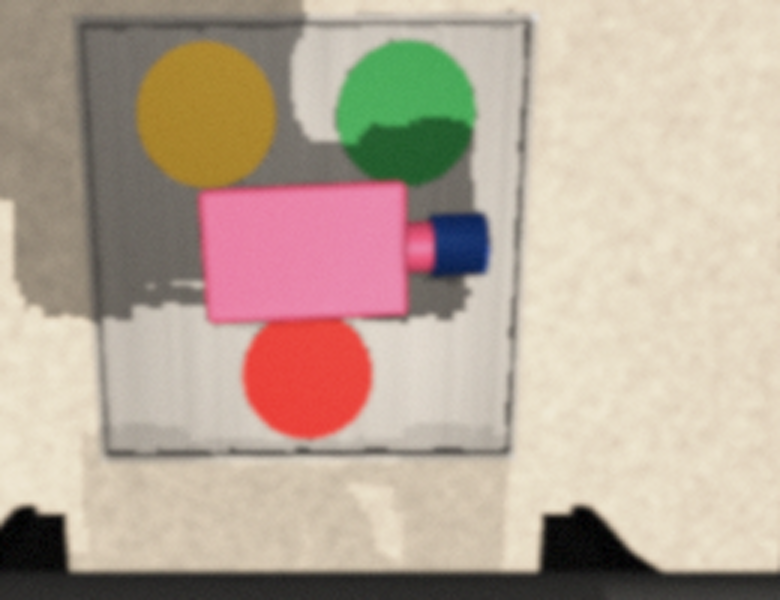

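```bash
python3 - <<'E'
from h import *
w=np.load('pics/w2.npz');P=(w['p'],w['r'])
f=lambda l:np.array(l)/3+[220,60]
print('ygr',(ray('wrist',f([(206,115),(406,113),(307,376)]),.004,*P)*100)[:,:2].round(2).tolist())
k=ray('wrist',f([(200,192),(406,183),(408,315),(210,323)]),.032,*P)*100
print(k[:,:2].round(2).tolist(),k.mean(0).round(2),[round(float(np.degrees(np.arctan2(*(b-a)[1::-1]))),1) for a,b in((k[0],k[1]),(k[3],k[2]))])
t=ray('wrist',f([(80,20),(532,18),(509,453),(106,454)]),.01,*P)*100;print(t.mean(0).round(2))
E
```

```text
ygr [[54.01, 6.5], [62.0, 7.04], [58.68, -3.88]]
[[54.16, 3.52], [61.93, 4.3], [62.44, -0.68], [54.71, -1.44]] [58.31  1.43  3.2 ] [5.8, 5.7]
[58.34  1.52  1.  ]
```

Call:
step_arm:
  targets:
    - [-0.1,1,-2,0,0,-7,1]
    - [0,1,-2,0,0,-7,1]
    - [0,1,-2,0,0,-7,1]
    - [0,1,-2,0,0,-7,1]
    - [0,0.2,-2,0,0,-7,1]

```text
time: 19.47
position: [0.5839, 0.0174, 0.1358]
tool_rot: [-2.743, -1.53, -0.001]
ft_force: [1.7, 0.1, -0.2]
grip_width: 0.998
grip_force: 0.0
```

Call:
step_arm:
  targets:
    - [0,0,-1,0,0,-7,1]
    - [0,0,0,0,0,-7,1]
    - [0,0,0,0,0,-7,1]
    - [0,0,0,0,0,-7,1]
    - [0,0,0,0,0,-7,1]

```text
time: 19.88
position: [0.584, 0.015, 0.1265]
tool_rot: [3.077, 0.631, -0.0]
ft_force: [-0.1, -0.8, -0.5]
grip_width: 1.003
grip_force: 0.0
```

Call:
step_arm:
  targets:
    - [0,0,0,0,0,-7,1]
    - [0,0,0,0,0,-7,1]
    - [0,0,0,0,0,-3.7,1]
    - [0,0,0,0,0,0,1]
    - [0,0,0,0,0,0,1]

```text
time: 20.3
position: [0.584, 0.0153, 0.1266]
tool_rot: [3.137, 0.163, -0.0]
ft_force: [0.6, -0.4, 0.6]
grip_width: 1.002
grip_force: 0.0
```

Call:
step_arm:
  targets:
    - [0,0,0,0,0,0,1]
    - [0,0,0,0,0,0,1]
    - [0,0,0,0,0,0,1]
    - [0,0,0,0,0,0,1]
    - [0,0,0,0,0,0,1]

```text
time: 20.72
position: [0.584, 0.0159, 0.1266]
tool_rot: [3.137, 0.162, -0.0]
ft_force: [0.3, -0.4, -0.3]
grip_width: 0.997
grip_force: 0.0
```

```bash
cat > y.py <<'E'
from h import *
s=ctrl.get_state();R=cv2.Rodrigues(np.array(s['tool_rot']))[0]
print(s['position'].round(4),'close axis yaw',np.degrees(np.arctan2(R[1,1],R[0,1])).round(2),'tilt',R[:,2].round(4),'q',s['joint_positions'].round(2))
E
python3 y.py
```

```text
[0.584  0.0159 0.1266] close axis yaw -84.08 tilt [-0. -0. -1.] q [-0.1   0.25  0.03  1.74 -0.01  1.15 -1.53]
```

Call:
step_arm:
  targets:
    - [-0.1,-0.1,-3.5,0,0,0,1]
    - [0,0,-3.5,0,0,0,1]
    - [0,0,-2.5,0,0,0,1]
    - [0,0,-1.2,0,0,0,1]
    - [0,0,0,0,0,0,1]
  force: 15

```text
time: 21.13
position: [0.5804, 0.0149, 0.0165]
tool_rot: [3.137, 0.162, -0.01]
ft_force: [0.2, -0.4, 1.0]
grip_width: 1.005
grip_force: 0.0
```

Call:
step_arm:
  targets:
    - [0,0,-0.3,0,0,0,1]
    - [0,0,-0.2,0,0,0,1]
    - [0,0,0,0,0,0,1]
    - [0,0,0,0,0,0,1]
    - [0,0,0,0,0,0,1]

```text
time: 21.55
position: [0.5839, 0.015, 0.0158]
tool_rot: [3.137, 0.162, 0.003]
ft_force: [0.4, -0.7, -0.5]
grip_width: 0.998
grip_force: 0.0
```

Lower 0.5 cm, grip, lift.

Call:
step_arm:
  targets:
    - [-0.1,0,-0.3,0,0,0,1]
    - [0,0,-0.2,0,0,0,1]
    - [0,0,0,0,0,0,0.5]
    - [0,0,0,0,0,0,0.5]
    - [0,0,0,0,0,0,0.5]

```text
time: 21.97
position: [0.582, 0.015, 0.0095]
tool_rot: [3.137, 0.162, -0.0]
ft_force: [0.9, 0.1, 0.0]
grip_width: 0.85
grip_force: 0.0
```

Call:
step_arm:
  targets:
    - [0,0,0,0,0,0,0.5]
    - [0,0,0,0,0,0,0.5]
    - [0,0,0,0,0,0,0.5]
    - [0,0,0,0,0,0,0.5]
    - [0,0,0,0,0,0,0.5]

```text
time: 22.38
position: [0.5821, 0.015, 0.0096]
tool_rot: [3.137, 0.162, 0.0]
ft_force: [0.9, -0.1, 0.0]
grip_width: 0.598
grip_force: 15.0
```

Call:
step_arm:
  targets:
    - [0,0,0,0,0,0,0.5]
    - [0,0,1,0,0,0,0.5]
    - [0,0,2,0,0,0,0.5]
    - [0,0,3,0,0,0,0.5]
    - [0,0,0,0,0,0,0.5]

```text
time: 22.8
position: [0.586, 0.0152, 0.0758]
tool_rot: [-3.137, -0.161, -0.015]
ft_force: [1.7, 0.0, 0.5]
grip_width: 0.595
grip_force: 15.0
```

Call:
step_arm:
  targets:
    - [0,0,3,0,0,0,0.5]
    - [0,0,3,0,0,0,0.5]
    - [0,0,1,0,0,0,0.5]
    - [-0.4,1.5,0,0,0,-2,0.5]
    - [-0.7,2.5,0,0,0,-3,0.5]

```text
time: 23.22
position: [0.5724, 0.0515, 0.1411]
tool_rot: [3.14, 0.012, 0.005]
ft_force: [0.2, 0.1, -1.6]
grip_width: 0.594
grip_force: 15.0
```

Call:
step_arm:
  targets:
    - [-0.8,3,0,0,0,-3,0.5]
    - [-0.8,3,0,0,0,-1.6,0.5]
    - [-0.8,3,0,0,0,0,0.5]
    - [-0.8,3,0,0,0,0,0.5]
    - [-0.8,3,0,0,0,0,0.5]

```text
time: 23.63
position: [0.5303, 0.2063, 0.1395]
tool_rot: [3.14, -0.102, -0.0]
ft_force: [-0.3, 0.1, -0.9]
grip_width: 0.594
grip_force: 15.0
```

Call:
step_arm:
  targets:
    - [-0.8,3,0,0,0,0,0.5]
    - [-0.8,3,0,0,0,0,0.5]
    - [-0.7,2.5,0,0,0,0,0.5]
    - [-0.5,1.5,0,0,0,0,0.5]
    - [-0.2,1,0,0,0,0,0.5]

```text
time: 24.05
position: [0.4992, 0.3178, 0.1394]
tool_rot: [-3.139, 0.096, 0.002]
ft_force: [-0.2, 0.8, 0.2]
grip_width: 0.594
grip_force: 15.0
```

Call:
step_arm:
  targets:
    - [0,0,0,0,0,0,0.5]
    - [0,0,0,0,0,0,0.5]
    - [0,0,0,0,0,0,0.5]
    - [0,0,0,0,0,0,0.5]
    - [0,0,0,0,0,0,0.5]

```text
time: 24.47
position: [0.5018, 0.3134, 0.1396]
tool_rot: [3.139, -0.105, 0.0]
ft_force: [-0.6, 0.2, -0.2]
grip_width: 0.6
grip_force: 15.0
```

```bash
python3 y.py; python3 - <<'E'
from h import *
a=snap('wrist','w3')[0];b=snap('side','side3')[0]
cv2.imwrite('pics/e.png',np.hstack([cv2.resize(a[:,120:520],(400,400)),b[100:500,0:400] if 0 else cv2.resize(b,(400,250))[:, :].repeat(1,0) if 0 else np.vstack([cv2.resize(b,(400,250)),np.zeros((150,400,3),np.uint8)])])[:,:,::-1])
E
```

```text
[0.5018 0.3134 0.1396] close axis yaw -93.84 tilt [ 2.e-04 -6.e-04 -1.e+00] q [-0.47  0.26 -0.15  1.7   0.04  1.18 -2.27]
```

View pics/e.png

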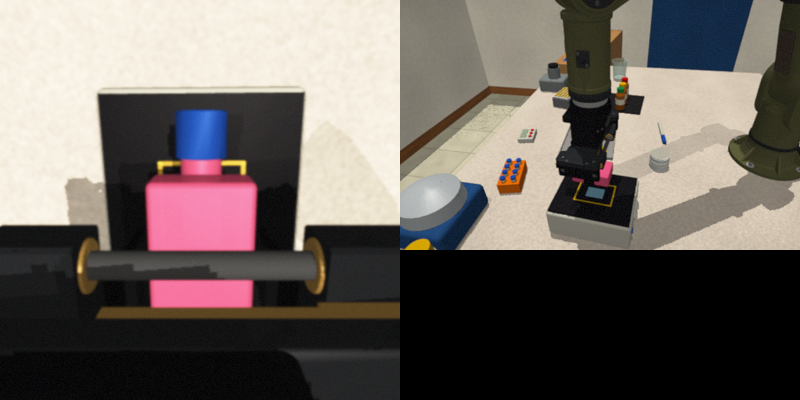

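```bash
python3 - <<'E'
from h import *
w=np.load('pics/w3.npz');P=(w['p'],w['r'])
o=ray('wrist',[(277.5,161.5),(366.5,161.5)],.08,*P)*100
print(o.round(2), (o.mean(0)-[4.4*np.cos(.068),-4.4*np.sin(.068),0]).round(2))
k=ray('wrist',[(268,182),(376,182)],.1396-.0056+.028,*P)*100
print(k.round(2), (k.mean(0)-[4*np.cos(.068),-4*np.sin(.068),0]).round(2))
E
```

```text
[[54.41 34.1   8.  ]
 [53.98 27.82  8.  ]] [49.8  31.26  8.  ]
[[54.4  33.43 16.2 ]
 [54.06 28.56 16.2 ]] [50.24 31.27 16.2 ]
```

Call:
step_arm:
  targets:
    - [-0.3,0,-1.5,0,0,0,0.5]
    - [0,0,-1.5,0,0,0,0.5]
    - [0,0,-1.2,0,0,0,0.5]
    - [0,0,-0.6,0,0,0,0.5]
    - [0,0,-0.2,0,0,0,0.5]

```text
time: 24.98
position: [0.4974, 0.3142, 0.0881]
tool_rot: [3.138, -0.102, -0.003]
ft_force: [0.5, -0.2, -1.8]
grip_width: 0.597
grip_force: 15.0
```

Call:
step_arm:
  targets:
    - [0,0,-0.1,0,0,0,0.5]
    - [0,0,0,0,0,0,0.5]
    - [0,0,0,0,0,0,0.5]
    - [0,0,0,0,0,0,0.5]
    - [0,0,0,0,0,0,0.5]

```text
time: 25.4
position: [0.4984, 0.3152, 0.0892]
tool_rot: [-3.139, 0.101, -0.001]
ft_force: [-0.3, -0.8, -0.3]
grip_width: 0.595
grip_force: 15.0
```

Call:
step_arm:
  targets:
    - [0,0,-0.15,0,0,0,0.5]
    - [0,0,-0.1,0,0,0,0.5]
    - [0,0,0,0,0,0,0.5]
    - [0,0,0,0,0,0,0.5]
    - [0,0,0,0,0,0,0.5]

```text
time: 25.82
position: [0.498, 0.3149, 0.086]
tool_rot: [3.14, -0.101, -0.0]
ft_force: [-0.7, 0.7, -0.6]
grip_width: 0.595
grip_force: 15.0
```

Call:
step_arm:
  targets:
    - [0,0,-0.1,0,0,0,0.5]
    - [0,0,0,0,0,0,0.5]
    - [0,0,0,0,0,0,0.5]
    - [0,0,0,0,0,0,0.5]
    - [0,0,0,0,0,0,0.5]

```text
time: 26.23
position: [0.4982, 0.3151, 0.0856]
tool_rot: [-3.14, 0.101, -0.001]
ft_force: [-1.2, -0.6, 5.4]
grip_width: 0.597
grip_force: 15.0
```

Call:
step_arm:
  targets:
    - [0,0,0,0,0,0,0.95]
    - [0,0,0,0,0,0,0.95]
    - [0,0,0,0,0,0,0.95]
    - [0,0,0,0,0,0,0.95]
    - [0,0,1,0,0,0,0.95]

```text
time: 26.65
position: [0.4966, 0.314, 0.0931]
tool_rot: [3.137, -0.101, -0.006]
ft_force: [-0.6, 0.0, -0.1]
grip_width: 0.884
grip_force: 0.0
```

Call:
step_arm:
  targets:
    - [0,0,3,0,0,0,0.95]
    - [0,0,4,0,0,0,0.95]
    - [-2,0,4,0,0,0,0.95]
    - [-2,0,4,0,0,0,0.95]
    - [0,0,0,0,0,0,0.95]

```text
time: 27.07
position: [0.4609, 0.3188, 0.2494]
tool_rot: [-3.131, 0.096, -0.016]
ft_force: [0.3, 1.2, 1.4]
grip_width: 0.947
grip_force: 0.0
```

Call:
step_arm:
  targets:
    - [0,0,0,0,0,0,0.75]
    - [0,0,0,0,0,0,0.75]
    - [0,0,0,0,0,0,0.75]
    - [0,0,0,0,0,0,0.75]
    - [0,0,0,0,0,0,0.75]

```text
time: 27.48
position: [0.4606, 0.3143, 0.2381]
tool_rot: [3.138, -0.102, -0.004]
ft_force: [-0.4, 0.5, -0.5]
grip_width: 0.764
grip_force: 0.0
```

```bash
python3 y.py; python3 - <<'E'
from h import *
a=snap('wrist','w4')[0]
cv2.imwrite('pics/f.png',cv2.resize(a[50:300,160:480],None,fx=2.4,fy=2.4)[:,:,::-1])
E
```

```text
[0.4606 0.3143 0.2381] close axis yaw -93.73 tilt [-0.0024 -0.0016 -1.    ] q [-0.49  0.13 -0.17  1.66  0.02  1.36 -2.3 ]
```

View pics/f.png

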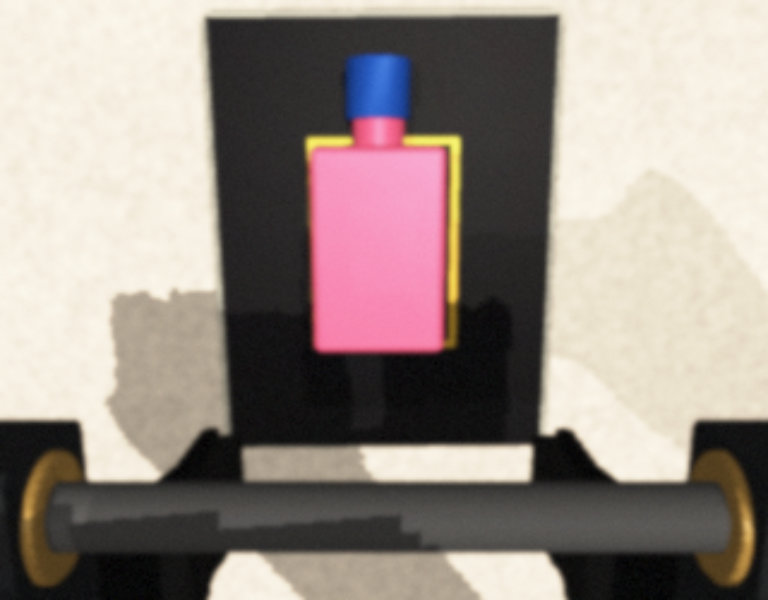

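Call:
step_arm:
  targets:
    - [0.6,-2.5,0,0,0,6,0.75]
    - [0.6,-3.5,0,0,0,6,0.75]
    - [0.6,-3.5,0,0,0,6,0.75]
    - [0.6,-3.5,0,0,0,6,0.75]
    - [0.6,-3.5,0,0,0,6,0.75]

```text
time: 27.95
position: [0.4907, 0.1482, 0.239]
tool_rot: [3.057, 0.723, -0.001]
ft_force: [0.9, 0.2, 0.3]
grip_width: 0.751
grip_force: 0.0
```

Call:
step_arm:
  targets:
    - [0.6,-3.5,0,0,0,6,0.75]
    - [0.6,-3.5,0,0,0,6,0.75]
    - [0.3,-3.5,0,0,0,6,0.75]
    - [0,-3.5,0,0,0,6,0.75]
    - [0,-3.5,0,0,0,6,0.75]

```text
time: 28.37
position: [0.5055, -0.0269, 0.2391]
tool_rot: [-2.766, -1.489, 0.001]
ft_force: [1.0, -0.3, 0.0]
grip_width: 0.755
grip_force: 0.0
```

Call:
step_arm:
  targets:
    - [0,-3.5,0,0,0,6,0.75]
    - [0,-3.5,0,0,0,6,0.75]
    - [0,-3.5,0,0,0,6,0.75]
    - [0,-3.5,-1,0,0,6,0.75]
    - [0,-3,-2,0,0,6,0.75]

```text
time: 28.78
position: [0.5068, -0.1985, 0.2114]
tool_rot: [2.285, 2.149, 0.003]
ft_force: [1.6, -0.1, -1.6]
grip_width: 0.749
grip_force: 0.0
```

Call:
step_arm:
  targets:
    - [0,-2.5,-3,0,0,6,0.75]
    - [0,-1.5,-2,0,0,1.3,0.75]
    - [0,0,-1,0,0,0,0.75]
    - [0,0,0,0,0,0,0.75]
    - [0,0,0,0,0,0,0.75]
  force: 25

```text
time: 29.2
position: [0.506, -0.2337, 0.1493]
tool_rot: [-2.149, -2.29, -0.0]
ft_force: [0.3, -0.1, 0.2]
grip_width: 0.745
grip_force: 0.0
```

Call:
step_arm:
  targets:
    - [0,0,0,0,0,0,0.75]
    - [0,0,0,0,0,0,0.75]
    - [0,0,0,0,0,0,0.75]
    - [0,0,0,0,0,0,0.75]
    - [0,0,0,0,0,0,0.75]

```text
time: 29.62
position: [0.5062, -0.2347, 0.1503]
tool_rot: [2.149, 2.29, 0.001]
ft_force: [-0.4, -0.8, -0.2]
grip_width: 0.748
grip_force: 0.0
```

```bash
python3 y.py
```

```text
[ 0.5062 -0.2347  0.1503] close axis yaw 3.63 tilt [ 1.3e-03 -2.0e-04 -1.0e+00] q [ 0.12  0.17  0.3   1.79 -0.05  1.19  0.5 ]
```

Call:
step_arm:
  targets:
    - [0,-1.1,-2.5,0,0,0,0.75]
    - [0,0,-3.5,0,0,0,0.75]
    - [0,0,-3,0,0,0,0.75]
    - [0,0,-1.5,0,0,0,0.75]
    - [0,0,-0.4,0,0,0,0.75]

```text
time: 30.03
position: [0.5033, -0.2449, 0.0374]
tool_rot: [-2.147, -2.286, 0.004]
ft_force: [-1.0, 0.1, 0.2]
grip_width: 0.75
grip_force: 0.0
```

Call:
step_arm:
  targets:
    - [0,0,0,0,0,0,0.75]
    - [0,0,0,0,0,0,0.75]
    - [0,0,0,0,0,0,0.3]
    - [0,0,0,0,0,0,0.3]
    - [0,0,0,0,0,0,0.3]

```text
time: 30.45
position: [0.5067, -0.2463, 0.042]
tool_rot: [2.149, 2.289, 0.002]
ft_force: [0.2, -0.1, -0.3]
grip_width: 0.601
grip_force: 0.0
```

Call:
step_arm:
  targets:
    - [0,0,0,0,0,0,0.3]
    - [0,0,0,0,0,0,0.3]
    - [0,0,0,0,0,0,0.3]
    - [0,0,0,0,0,0,0.3]
    - [0,0,0,0,0,0,0.3]

```text
time: 30.87
position: [0.5059, -0.2462, 0.0411]
tool_rot: [2.15, 2.29, 0.0]
ft_force: [-1.5, 0.2, 3.9]
grip_width: 0.452
grip_force: 24.9
```

Call:
step_arm:
  targets:
    - [0,0,1.5,0,0,0,0.3]
    - [0,0,3,0,0,0,0.3]
    - [0,0,3,0,0,0,0.3]
    - [0.6,1.6,0,0,0,0,0.3]
    - [1.2,3.2,0,0,0,0,0.3]

```text
time: 31.28
position: [0.5235, -0.2034, 0.1178]
tool_rot: [2.156, 2.277, -0.001]
ft_force: [0.9, -1.0, -1.6]
grip_width: 0.46
grip_force: 24.9
```

Call:
step_arm:
  targets:
    - [1.2,3.3,0,0,0,0,0.3]
    - [1.2,3.3,0,0,0,0,0.3]
    - [1.2,3.3,0,0,0,0,0.3]
    - [1.2,3.3,0,0,0,0,0.3]
    - [1.2,3.3,0,0,0,0,0.3]

```text
time: 31.7
position: [0.5837, -0.0313, 0.115]
tool_rot: [-2.15, -2.29, 0.001]
ft_force: [0.7, -0.5, -1.7]
grip_width: 0.451
grip_force: 24.9
```

Call:
step_arm:
  targets:
    - [1.2,3.3,0,0,0,0,0.3]
    - [1.1,3.3,0,0,0,0,0.3]
    - [0.8,2.2,0,0,0,0,0.3]
    - [0.4,1.2,0,0,0,0,0.3]
    - [0.1,0.4,0,0,0,0,0.3]

```text
time: 32.12
position: [0.6196, 0.0741, 0.1147]
tool_rot: [-2.145, -2.293, 0.0]
ft_force: [0.1, 1.2, -2.3]
grip_width: 0.454
grip_force: 24.9
```

Call:
step_arm:
  targets:
    - [0,0,0,0,0,0,0.3]
    - [0,0,0,0,0,0,0.3]
    - [0,0,0,0,0,0,0.3]
    - [0,0,0,0,0,0,0.3]
    - [0,0,0,0,0,0,0.3]

```text
time: 32.53
position: [0.6197, 0.0692, 0.1158]
tool_rot: [2.153, 2.287, -0.0]
ft_force: [0.2, -0.9, -0.9]
grip_width: 0.459
grip_force: 24.9
```

```bash
python3 y.py
```

```text
[0.6197 0.0692 0.1158] close axis yaw 3.46 tilt [ 2.e-04 -5.e-04 -1.e+00] q [-0.24  0.33  0.11  1.66 -0.04  1.15 -0.06]
```

Call:
step_arm:
  targets:
    - [0,0.1,-2.5,0,0,0,0.3]
    - [0,0,-2.5,0,0,0,0.3]
    - [0,0,-1.3,0,0,0,0.3]
    - [0,0,-0.6,0,0,0,0.3]
    - [0,0,-0.2,0,0,0,0.3]

```text
time: 32.95
position: [0.6189, 0.0715, 0.0435]
tool_rot: [-2.15, -2.289, 0.003]
ft_force: [-0.2, 0.3, -0.7]
grip_width: 0.458
grip_force: 24.9
```

Call:
step_arm:
  targets:
    - [0,0,-0.1,0,0,0,0.3]
    - [0,0,-0.1,0,0,0,0.3]
    - [0,0,0,0,0,0,0.3]
    - [0,0,0,0,0,0,0.3]
    - [0,0,0,0,0,0,0.3]

```text
time: 33.37
position: [0.6203, 0.0721, 0.0434]
tool_rot: [2.15, 2.29, 0.002]
ft_force: [-0.1, 0.7, -1.7]
grip_width: 0.452
grip_force: 24.9
```

Call:
step_arm:
  targets:
    - [0,0,-0.1,0,0,0,0.3]
    - [0,0,0,0,0,0,0.3]
    - [0,0,0,0,0,0,0.3]
    - [0,0,0,0,0,0,0.3]
    - [0,0,0,0,0,0,0.3]

```text
time: 33.78
position: [0.6202, 0.0721, 0.0421]
tool_rot: [2.15, 2.29, 0.001]
ft_force: [0.7, -0.1, 2.6]
grip_width: 0.454
grip_force: 24.9
```

Call:
step_arm:
  targets:
    - [0,0,0,0,0,0,0.72]
    - [0,0,0,0,0,0,0.72]
    - [0,0,0,0,0,0,0.72]
    - [0,0,1,0,0,0,0.72]
    - [0,0,3,0,0,0,0.72]

```text
time: 34.2
position: [0.6159, 0.0715, 0.0776]
tool_rot: [-2.146, -2.286, 0.012]
ft_force: [1.1, -0.2, -0.7]
grip_width: 0.7
grip_force: 0.0
```

Call:
step_arm:
  targets:
    - [0,0,3.5,0,0,0,0.75]
    - [0,0,2.5,0,0,0,0.75]
    - [-1.1,-3.4,0,0,0,0,0.75]
    - [-1.1,-3.4,0,0,0,0,0.75]
    - [-1.1,-3.4,0,0,0,0,0.75]

```text
time: 34.62
position: [0.5868, -0.0306, 0.1431]
tool_rot: [2.147, 2.291, 0.002]
ft_force: [-0.5, -1.0, 0.1]
grip_width: 0.747
grip_force: 0.0
```

Call:
step_arm:
  targets:
    - [-1.1,-3.4,0,0,0,0,0.75]
    - [-1.1,-3.4,0,0,0,0,0.75]
    - [-1.1,-3.4,0,0,0,0,0.75]
    - [-1.1,-3.4,0,0,0,0,0.75]
    - [-1.1,-3.4,0,0,0,0,0.75]

```text
time: 35.03
position: [0.5311, -0.2016, 0.1426]
tool_rot: [2.15, 2.29, 0.001]
ft_force: [0.2, -0.4, -0.2]
grip_width: 0.749
grip_force: 0.0
```

Call:
step_arm:
  targets:
    - [-1.1,-3.4,0,0,0,0,0.75]
    - [-1.1,-3.4,0,0,0,0,0.75]
    - [-0.8,-2,0,0,0,0,0.75]
    - [0,-0.8,0,0,0,0,0.75]
    - [0,0,0,0,0,0,0.75]

```text
time: 35.45
position: [0.501, -0.2986, 0.1423]
tool_rot: [2.155, 2.284, -0.0]
ft_force: [0.3, 0.6, -0.5]
grip_width: 0.748
grip_force: 0.0
```

Call:
step_arm:
  targets:
    - [0,0,0,0,0,0,0.75]
    - [0,0,0,0,0,0,0.75]
    - [0,0,0,0,0,0,0.75]
    - [0,0,0,0,0,0,0.75]
    - [0,0,0,0,0,0,0.75]

```text
time: 35.87
position: [0.5023, -0.2948, 0.1416]
tool_rot: [-2.148, -2.292, -0.0]
ft_force: [0.1, 1.0, 0.9]
grip_width: 0.748
grip_force: 0.0
```

Call:
step_arm:
  targets:
    - [-0.1,0,-3,0,0,0,0.75]
    - [0,0,-3.5,0,0,0,0.75]
    - [0,0,-2.4,0,0,0,0.75]
    - [0,0,-1,0,0,0,0.75]
    - [0,0,-0.2,0,0,0,0.75]

```text
time: 36.28
position: [0.4993, -0.2948, 0.0383]
tool_rot: [-2.147, -2.288, 0.002]
ft_force: [0.1, -0.4, 0.8]
grip_width: 0.747
grip_force: 0.0
```

Call:
step_arm:
  targets:
    - [0,0,0,0,0,0,0.75]
    - [0,0,0,0,0,0,0.75]
    - [0,0,0,0,0,0,0.3]
    - [0,0,0,0,0,0,0.3]
    - [0,0,0,0,0,0,0.3]

```text
time: 36.7
position: [0.5015, -0.2964, 0.0419]
tool_rot: [2.149, 2.289, 0.001]
ft_force: [0.4, 0.1, 0.1]
grip_width: 0.604
grip_force: 0.0
```

Call:
step_arm:
  targets:
    - [0,0,0,0,0,0,0.3]
    - [0,0,0,0,0,0,0.3]
    - [0,0,0,0,0,0,0.3]
    - [0,0,0,0,0,0,0.3]
    - [0,0,0,0,0,0,0.3]

```text
time: 37.12
position: [0.501, -0.2961, 0.041]
tool_rot: [2.15, 2.29, 0.0]
ft_force: [-0.0, 0.0, 2.5]
grip_width: 0.451
grip_force: 25.0
```

Call:
step_arm:
  targets:
    - [0,0,1.5,0,0,0,0.3]
    - [0,0,3,0,0,0,0.3]
    - [0,0,3,0,0,0,0.3]
    - [0.1,1.6,0,0,0,0,0.3]
    - [0.4,3.2,0,0,0,0,0.3]

```text
time: 37.53
position: [0.5054, -0.2532, 0.1178]
tool_rot: [2.155, 2.278, -0.002]
ft_force: [0.7, -0.0, -1.1]
grip_width: 0.451
grip_force: 25.0
```

Call:
step_arm:
  targets:
    - [0.4,3.5,0,0,0,0,0.3]
    - [0.4,3.5,0,0,0,0,0.3]
    - [0.4,3.5,0,0,0,0,0.3]
    - [0.4,3.5,0,0,0,0,0.3]
    - [0.4,3.5,0,0,0,0,0.3]

```text
time: 37.95
position: [0.5251, -0.0714, 0.1151]
tool_rot: [-2.15, -2.289, 0.001]
ft_force: [0.7, -0.7, -0.5]
grip_width: 0.455
grip_force: 25.0
```

Call:
step_arm:
  targets:
    - [0.4,3.5,0,0,0,0,0.3]
    - [0.4,3.5,0,0,0,0,0.3]
    - [0.4,3.2,0,0,0,0,0.3]
    - [0.2,2.2,0,0,0,0,0.3]
    - [0,1.3,0,0,0,0,0.3]

```text
time: 38.37
position: [0.5393, 0.0679, 0.115]
tool_rot: [-2.145, -2.294, -0.0]
ft_force: [-0.3, -0.3, -1.1]
grip_width: 0.454
grip_force: 25.0
```

Call:
step_arm:
  targets:
    - [0,0.2,0,0,0,0,0.3]
    - [0,0,0,0,0,0,0.3]
    - [0,0,0,0,0,0,0.3]
    - [0,0,0,0,0,0,0.3]
    - [0,0,0,0,0,0,0.3]

```text
time: 38.78
position: [0.5398, 0.0639, 0.1156]
tool_rot: [2.154, 2.286, -0.001]
ft_force: [0.7, -0.2, -1.4]
grip_width: 0.454
grip_force: 25.0
```

```bash
python3 y.py
```

```text
[0.5398 0.0639 0.1156] close axis yaw 3.43 tilt [ 0.e+00 -7.e-04 -1.e+00] q [-0.24  0.18  0.08  1.85 -0.02  1.11 -0.09]
```

Call:
step_arm:
  targets:
    - [0,0,-2.5,0,0,0,0.3]
    - [0,0,-2.5,0,0,0,0.3]
    - [0,0,-1.3,0,0,0,0.3]
    - [0,0,-0.6,0,0,0,0.3]
    - [0,0,-0.2,0,0,0,0.3]

```text
time: 39.2
position: [0.5389, 0.0649, 0.0435]
tool_rot: [-2.151, -2.288, 0.003]
ft_force: [-1.0, 0.5, -0.6]
grip_width: 0.454
grip_force: 25.0
```

Call:
step_arm:
  targets:
    - [0,0,-0.1,0,0,0,0.3]
    - [0,0,-0.1,0,0,0,0.3]
    - [0,0,0,0,0,0,0.3]
    - [0,0,0,0,0,0,0.3]
    - [0,0,0,0,0,0,0.3]

```text
time: 39.62
position: [0.5403, 0.0661, 0.0434]
tool_rot: [2.15, 2.29, 0.002]
ft_force: [0.4, -0.0, -0.8]
grip_width: 0.449
grip_force: 25.0
```

Call:
step_arm:
  targets:
    - [0,0,-0.1,0,0,0,0.3]
    - [0,0,0,0,0,0,0.3]
    - [0,0,0,0,0,0,0.3]
    - [0,0,0,0,0,0,0.3]
    - [0,0,0,0,0,0,0.3]

```text
time: 40.03
position: [0.5402, 0.0661, 0.042]
tool_rot: [2.15, 2.29, 0.001]
ft_force: [0.9, -0.2, 1.7]
grip_width: 0.452
grip_force: 25.0
```

Call:
step_arm:
  targets:
    - [0,0,0,0,0,0,0.72]
    - [0,0,0,0,0,0,0.72]
    - [0,0,0,0,0,0,0.72]
    - [0,0,1,0,0,0,0.72]
    - [0,0,3,0,0,0,0.72]

```text
time: 40.45
position: [0.536, 0.0654, 0.0783]
tool_rot: [-2.147, -2.286, 0.012]
ft_force: [-0.1, -0.7, 0.2]
grip_width: 0.696
grip_force: 0.0
```

Call:
step_arm:
  targets:
    - [0,0,3.5,0,0,0,0.75]
    - [0,0,2.5,0,0,0,0.75]
    - [-0.4,-3.7,0,0,0,0,0.75]
    - [-0.4,-3.7,0,0,0,0,0.75]
    - [-0.4,-3.7,0,0,0,0,0.75]

```text
time: 40.87
position: [0.528, -0.0458, 0.1433]
tool_rot: [2.147, 2.291, 0.002]
ft_force: [0.1, -1.2, 0.5]
grip_width: 0.747
grip_force: 0.0
```

Call:
step_arm:
  targets:
    - [-0.4,-3.7,0,0,0,0,0.75]
    - [-0.4,-3.7,0,0,0,0,0.75]
    - [-0.4,-3.7,0,0,0,0,0.75]
    - [-0.4,-3.7,0,0,0,0,0.75]
    - [-0.4,-3.7,0,0,0,0,0.75]

```text
time: 41.28
position: [0.5073, -0.2318, 0.1426]
tool_rot: [2.15, 2.29, 0.001]
ft_force: [0.6, 0.3, 0.5]
grip_width: 0.75
grip_force: 0.0
```

Call:
step_arm:
  targets:
    - [-0.4,-3.7,0,0,0,0,0.75]
    - [-0.4,-3.7,0,0,0,0,0.75]
    - [-0.2,-3,0,0,0,0,0.75]
    - [0,-2,0,0,0,0,0.75]
    - [0,0,0,0,0,0,0.75]

```text
time: 41.7
position: [0.4955, -0.3602, 0.1424]
tool_rot: [2.157, 2.28, -0.005]
ft_force: [-0.2, -0.8, 0.4]
grip_width: 0.75
grip_force: 0.0
```

Call:
step_arm:
  targets:
    - [0,0,0,0,0,0,0.75]
    - [0,0,0,0,0,0,0.75]
    - [0,0,0,0,0,0,0.75]
    - [0,0,0,0,0,0,0.75]
    - [0,0,0,0,0,0,0.75]

```text
time: 42.12
position: [0.4983, -0.3527, 0.1418]
tool_rot: [-2.148, -2.292, -0.001]
ft_force: [0.2, 0.6, -0.1]
grip_width: 0.752
grip_force: 0.0
```

Call:
step_arm:
  targets:
    - [0,0,-3,0,0,0,0.75]
    - [0,0,-3.5,0,0,0,0.75]
    - [0,0,-2.4,0,0,0,0.75]
    - [0,0,-1,0,0,0,0.75]
    - [0,0,-0.2,0,0,0,0.75]

```text
time: 42.53
position: [0.4964, -0.3525, 0.0383]
tool_rot: [-2.147, -2.288, 0.002]
ft_force: [-0.2, 0.9, 0.3]
grip_width: 0.751
grip_force: 0.0
```

Call:
step_arm:
  targets:
    - [0,0,0,0,0,0,0.75]
    - [0,0,0,0,0,0,0.75]
    - [0,0,0,0,0,0,0.3]
    - [0,0,0,0,0,0,0.3]
    - [0,0,0,0,0,0,0.3]

```text
time: 42.95
position: [0.4985, -0.3545, 0.0419]
tool_rot: [2.149, 2.289, 0.001]
ft_force: [0.0, -0.5, -0.3]
grip_width: 0.604
grip_force: 0.0
```

Call:
step_arm:
  targets:
    - [0,0,0,0,0,0,0.3]
    - [0,0,0,0,0,0,0.3]
    - [0,0,0,0,0,0,0.3]
    - [0,0,0,0,0,0,0.3]
    - [0,0,0,0,0,0,0.3]

```text
time: 43.37
position: [0.4979, -0.3542, 0.041]
tool_rot: [2.15, 2.29, 0.0]
ft_force: [-1.8, 0.3, 3.6]
grip_width: 0.452
grip_force: 25.0
```

Call:
step_arm:
  targets:
    - [0,0,1.5,0,0,0,0.3]
    - [0,0,3,0,0,0,0.3]
    - [0,0,3,0,0,0,0.3]
    - [0.4,1.6,0,0,0,0,0.3]
    - [0.9,3.2,0,0,0,0,0.3]

```text
time: 43.78
position: [0.5097, -0.3118, 0.1179]
tool_rot: [2.156, 2.277, -0.003]
ft_force: [-0.2, 0.9, -2.4]
grip_width: 0.453
grip_force: 25.0
```

Call:
step_arm:
  targets:
    - [1,3.3,0,0,0,0,0.3]
    - [1,3.3,0,0,0,0,0.3]
    - [1,3.3,0,0,0,0,0.3]
    - [1,3.3,0,0,0,0,0.3]
    - [1,3.3,0,0,0,0,0.3]

```text
time: 44.2
position: [0.5606, -0.1393, 0.1151]
tool_rot: [-2.15, -2.29, 0.001]
ft_force: [0.2, -0.3, -1.1]
grip_width: 0.451
grip_force: 25.0
```

Call:
step_arm:
  targets:
    - [0.9,3.3,0,0,0,0,0.3]
    - [0.8,3.2,0,0,0,0,0.3]
    - [0.6,2.2,0,0,0,0,0.3]
    - [0.3,1.2,0,0,0,0,0.3]
    - [0,0.4,0,0,0,0,0.3]

```text
time: 44.62
position: [0.5869, -0.035, 0.115]
tool_rot: [-2.145, -2.294, -0.0]
ft_force: [0.3, -0.7, -1.8]
grip_width: 0.452
grip_force: 25.0
```

Call:
step_arm:
  targets:
    - [0,0,0,0,0,0,0.3]
    - [0,0,0,0,0,0,0.3]
    - [0,0,0,0,0,0,0.3]
    - [0,0,0,0,0,0,0.3]
    - [0,0,0,0,0,0,0.3]

```text
time: 45.03
position: [0.5866, -0.0397, 0.1157]
tool_rot: [2.153, 2.287, -0.0]
ft_force: [1.1, -0.5, -0.8]
grip_width: 0.455
grip_force: 25.0
```

```bash
python3 y.py
```

```text
[ 0.5866 -0.0397  0.1157] close axis yaw 3.46 tilt [ 1.e-04 -4.e-04 -1.e+00] q [-0.16  0.26  0.21  1.75 -0.06  1.13  0.13]
```

Call:
step_arm:
  targets:
    - [0,0,-2.5,0,0,0,0.3]
    - [0,0,-2.5,0,0,0,0.3]
    - [0,0,-1.3,0,0,0,0.3]
    - [0,0,-0.6,0,0,0,0.3]
    - [0,0,-0.2,0,0,0,0.3]

```text
time: 45.45
position: [0.5859, -0.0384, 0.0435]
tool_rot: [-2.15, -2.289, 0.003]
ft_force: [0.3, -0.2, -1.8]
grip_width: 0.45
grip_force: 25.0
```

Call:
step_arm:
  targets:
    - [0,0,-0.1,0,0,0,0.3]
    - [0,0,-0.1,0,0,0,0.3]
    - [0,0,0,0,0,0,0.3]
    - [0,0,0,0,0,0,0.3]
    - [0,0,0,0,0,0,0.3]

```text
time: 45.87
position: [0.5873, -0.038, 0.0434]
tool_rot: [2.15, 2.289, 0.002]
ft_force: [0.2, 0.0, -1.1]
grip_width: 0.453
grip_force: 25.0
```

Call:
step_arm:
  targets:
    - [0,0,-0.1,0,0,0,0.3]
    - [0,0,0,0,0,0,0.3]
    - [0,0,0,0,0,0,0.3]
    - [0,0,0,0,0,0,0.3]
    - [0,0,0,0,0,0,0.3]

```text
time: 46.28
position: [0.5871, -0.038, 0.042]
tool_rot: [2.15, 2.29, 0.001]
ft_force: [0.5, 0.3, 1.9]
grip_width: 0.451
grip_force: 25.0
```

Release, rise, and look.

Call:
step_arm:
  targets:
    - [0,0,0,0,0,0,0.72]
    - [0,0,0,0,0,0,0.72]
    - [0,0,0,0,0,0,0.72]
    - [0,0,1,0,0,0,0.72]
    - [0,0,3,0,0,0,0.72]

```text
time: 46.7
position: [0.583, -0.0379, 0.0781]
tool_rot: [-2.146, -2.286, 0.01]
ft_force: [-0.3, 0.2, -0.1]
grip_width: 0.697
grip_force: 0.0
```

Call:
step_arm:
  targets:
    - [0,0,3.8,0,0,0,0.75]
    - [0,0,3.8,0,0,0,0.75]
    - [0,0,3.8,0,0,0,0.75]
    - [0,-2,3,0,0,0,0.75]
    - [0,-3,1,0,0,0,0.75]

```text
time: 47.12
position: [0.5897, -0.0846, 0.2426]
tool_rot: [2.139, 2.293, 0.013]
ft_force: [0.3, 0.4, 0.4]
grip_width: 0.747
grip_force: 0.0
```

Call:
step_arm:
  targets:
    - [0,0,0,0,0,0,1]
    - [0,0,0,0,0,0,1]
    - [0,0,0,0,0,0,1]
    - [0,0,0,0,0,0,1]
    - [0,0,0,0,0,0,1]

```text
time: 47.53
position: [0.5864, -0.0867, 0.2347]
tool_rot: [-2.147, -2.291, 0.001]
ft_force: [0.0, 0.0, -0.1]
grip_width: 0.98
grip_force: 0.0
```

```bash
python3 y.py; python3 - <<'E'
from h import *
a=snap('wrist','w5')[0]
cv2.imwrite('pics/g.png',cv2.resize(a[60:260,220:480],None,fx=3,fy=3,interpolation=cv2.INTER_CUBIC)[:,:,::-1])
E
```

```text
[ 0.5864 -0.0867  0.2347] close axis yaw 3.71 tilt [-1.6e-03  5.0e-04 -1.0e+00] q [-0.11  0.19  0.24  1.59 -0.05  1.37  0.21]
```

View pics/g.png

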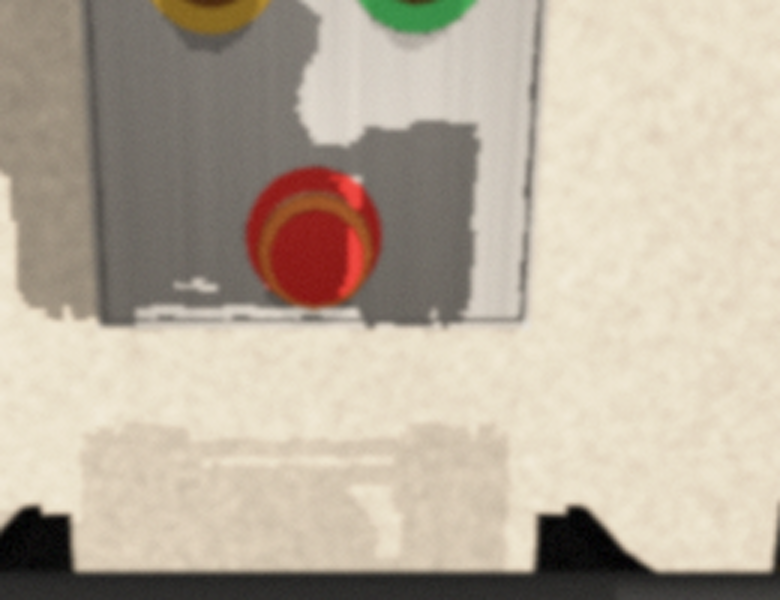

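```bash
python3 - <<'E'
from h import *
a=np.load('pics/w5.npz')['im'];b=snap('scene','s5')[0]
cv2.imwrite('pics/i.png',np.hstack([cv2.resize(a[0:180,220:420],(500,450)),cv2.resize(b[130:280,260:500],(300,188)).repeat(1,0) if 0 else cv2.copyMakeBorder(cv2.resize(b[130:280,260:420],(300,281)),0,169,0,0,cv2.BORDER_CONSTANT)])[:,:,::-1])
E
```

```text
(no output)
```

View pics/i.png

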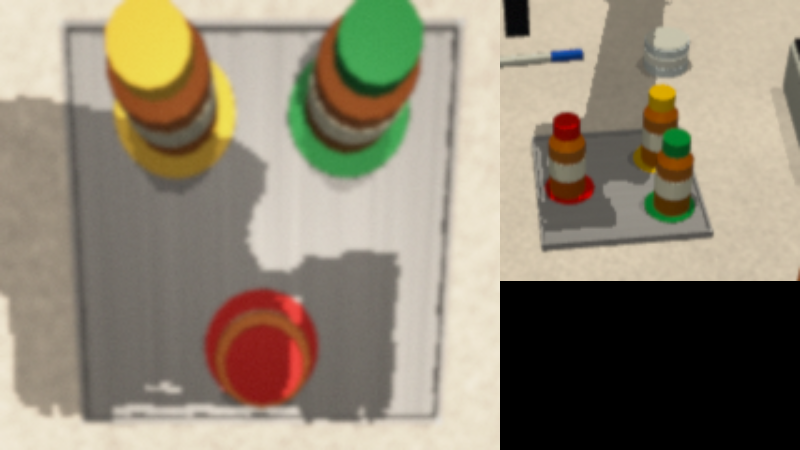

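```bash
python3 - <<'E'
from h import *
w=np.load('pics/w5.npz');P=(w['p'],w['r'])
f=lambda l:np.array(l)/2.5+[220,0]
c=ray('wrist',f([(148,42),(380,38),(260,359)]),.1,*P)[:,:2]*100
s=ray('wrist',f([(175,118),(349,118),(262,346)]),.004,*P)[:,:2]*100
print(c.round(2).tolist(),s.round(2).tolist(),(c-s).round(2).tolist())
E
```

```text
[[54.05, 6.53], [61.92, 7.15], [58.56, -3.83]] [[54.04, 6.25], [62.04, 6.76], [58.73, -3.77]] [[0.01, 0.28], [-0.12, 0.39], [-0.17, -0.06]]
```

All three bottles are within a few mm of their spots, and the gripper is clear of everything.

```bash
python3 -c "
from bench import ctrl
print(ctrl.close_job())"
```

```text
the job is handed in; nothing more can be done
None
```

I moved the bottles to the mat, laid the flask on the imager about 3 mm off the outline's centre, put each bottle back upright within about 4 mm of its own spot by the wrist camera, and handed the job in at about 48 s; no verdict came back.

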